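# Close the filter well with its vented cover and wing nut

### The arm

A 7-joint arm with a two-finger parallel gripper is mounted at the origin on the work surface. World frame = base frame: x ahead of the robot, y to its left, z up, the work surface at z = 0. Lengths are in mm, angles in degrees, forces in N, time in s.
With the tool pointing down it reaches from about 425 to 825 mm from the base axis. Payload 3.6 kg.
Tool frame: the origin (TCP) lies between the finger pads; the fingertips stand 8 mm ahead of it and the grasp point (between the pads) lies 11 mm behind it; y points along the fingers, x is the direction in which the jaws open and shut, and the axes are right-handed (so a half turn about y gives the same grasp; the last joint's range is limited). The gripper opens to 93 mm and grips with 3 to 60 N. Pads are 15 mm wide; open, the fingers measure 128 mm over their backs; the gripper's body (75 mm by 188 mm) begins 65 mm behind the grasp point.
Start: joints at [-77.779, 35.231, -0.722, 81.555, 0.464, 63.22, -2.315], TCP at [154.348, 631.379, 226.64] pointing down, gripper open.
Joint ranges: [-178.69, 178.69], [-17.37, 117.87], [-77.05, 75.6], [15.02, 138.74], [-78.02, 258.01], [0.78, 113.62], [-162.83, 162.83]. Speed limits (degrees/s): [159.86, 159.86, 180, 180, 180, 180, 180].

### API

Orientations are given as [roll, pitch, yaw] about the fixed x, y, z axes, in that order (R = Rz(yaw) Ry(pitch) Rx(roll)).
In Python, from workcell import manip gives the robot as it stands.
- The arm moves only by the shell command python3 -m pendant 'ROWS' [OPENING]. ROWS is JSON, a list of rows, each an object with "slide": the shift along the tool's x, y, z in mm, a list of three; "twist": the turn about the tool's y in degrees. A call has 1 to 5 rows; each row is the pose to reach, as a shift and turn from the pose commanded when the call began, along the tool's axes at that moment; what a row does not reach only later rows make up. A row lasts 1/12 s, in which the tool goes at most 41.7 mm and 7.16 degrees, less where a joint would pass 70% of its speed; a pose out of reach is approached as far as the arm can. A call with a gripper value outside its range is refused whole. OPENING is the opening, from -1 (shut) to 1 (fully open), so that 0 is half open, set as the call begins (- or left out, the last holds). The fingers move at their own pace and stop on an object; the grip force is fixed at half the most. Time passes only in rows, so rows that repeat a pose let the fingers close. It gives the time, the measured TCP pose, the force and the opening at its end, in the units of the state.
- manip.get_obs(): the state, without advancing time (a new reading comes with each control period).
- manip.grab_frame(name): name is "scene" or "top"; returns (picture, depth): 384x512x3 uint8, blue, green, red; 384x512 float32, mm along the optical axis (not along the pixel's ray), 0 where there is no reading.
- manip.camera_model(name): a dict with "mtx" (3x3 intrinsics, pixels), "world_to_cam" (4x4, takes a point from world to camera coordinates). Camera axes: x right, y down, z forward; pixel columns grow to the right and rows downward; lengths in mm; the calibration is good to about 2 mm. A picture is of the moment at which its call begins. camera_model takes no time and is no camera call.
- manip.close_job(): hands the job in, once; it reports no verdict.
The state is a dict: "clock": time; "qpos": joint angles; "joint_vel": joint speeds; "tau": joint torques, N m; "position": TCP position; "orientation": TCP orientation; "wrist_force": force on the tool from outside, world axes, zero at the start; "torque": the same for the moment, N m; "width": finger opening in mm.
Only numpy, scipy, OpenCV 4.12 (cv2) and the standard library are available. Lean on these libraries where they do the work, as an engineer would, in place of code of your own. Each camera call takes 0.05 s, during which the arm holds its last target.

### The job

Close the aluminium filter well: lower the white vented cover over the wing nut on the centre stud so that the nut comes up through the cover's long slot and the cover lies flat on the rim, lined up with the well. Set it down, do not drop it. Then turn the wing nut clockwise, about a quarter turn, until it is snug against its stop, and leave the plain grey cover where it lies.

Things in the scene. Friction and masses are not known exactly. Their poses are not given: they have to be found in the camera images.
- housing: Fixed aluminium filter well: open box 170 (its x) x 104 (y) mm, rim at z = 45 mm, opening 110 x 80 mm, upright steel stud of 10 mm diameter in the middle with a black wing nut on it. Origin: on the table under the stud, z up. Both ends are alike. With the nut at 0 its wings, an upright plate 50 mm long in x and 9 mm thick, span z = 55 to 89 mm above a 14 mm hub.
- wing_nut (a joint): Turn of the wing nut about the stud, rad, growing clockwise from above; it sinks 2 mm per rad. 0: wings along the well's x axis; starts loose within 0.15 of 0; hard stop at 1.35, snug, wings across the slot about 1 mm above the cover. Friction 0.08 N m; stays where left. Pinch the flat sides of the wings on the stud axis, about 77 mm above the table (middle 34 mm is flat).
- vented_cover: Cover for the well: white plate 6 mm thick, 0.15 kg, slot 68 (its x) x 30 (y) mm, rows of black vents. Origin: slot centre, underside, z up. Plate x -66 to 92, y -48 to 48 mm. Blue upright lug at x 62 to 86, 14 mm thick in y, top 42 mm above the underside: pinch across y at 30 mm. Starts flat on the table, lug away from the robot. Fits with x along the well's x, either way round.
- plain_cover: Spare grey cover that does not fit over the wing nut and must stay where it is: same outline and blue lug as the white one, but only a 12 mm square hole and no vents. Same origin and axes.
Not all that is in view belongs to the job. Leave any blue or orange look-alike of the housing alone.

How it is judged:
By the outcome, as a careful person would: the job done as asked, in the order asked, and still so for the second after the job is handed in, with the robot touching nothing.
It also fails if it takes over 45 s, if anything falls off the work surface, if the arm or the gripper's body presses on something with over 40 N, if the wrist force passes 120 N, or if a joint passes its speed limit or range.

## Working session

There is one attempt and no reset: what is moved stays moved. The work goes in short steps, Python scripts to look and compute and a shell command to move; the robot and the scene stay as the last step left them, time stands still between calls to the robot, and variables do not carry over. Pictures are saved under pics/ and viewed, and the job is handed in when it is done.

```bash
ls; mkdir -p pics
python3 - <<'E'
from workcell import manip
import cv2,numpy as np
print(manip.get_obs())
for n in("scene","top"):
    p,d=manip.grab_frame(n); cv2.imwrite(f"pics/{n}0.png",p); np.save(f"{n}0.npy",d)
    m=manip.camera_model(n);print(np.round(m['mtx'],1),np.round(m['world_to_cam'],3))
E
```

```text
pics
{'clock': 0.0, 'qpos': array([-77.78134461,  35.28965521,  -0.72200458,  81.6382889 ,
         0.46337731,  63.21961294,  -2.31489436]), 'joint_vel': array([-0.0110412 ,  0.09134156, -0.08705342,  0.01044225, -0.06787729,
        0.07436036, -0.06335745]), 'tau': array([-6.89780318e-04, -4.58935654e+01,  2.08788025e-01, -1.65743333e+01,
       -6.10539643e-02,  2.06153450e-02,  2.41892012e-04]), 'position': array([154.16870824, 630.67681804, 225.49413967]), 'orientation': array([-90.00188957,   0.1446826 ,  76.26562588]), 'wrist_force': array([ 0.7907928 ,  0.16763641, -0.12355491]), 'torque': array([ 0.02317023, -0.02095969, -0.01110748]), 'width': 92.90658217358738}
[[397.8   0.  247.5]
 [  0.  397.8 192.3]
 [  0.    0.    1. ]] [[ 4.200000e-01  9.070000e-01 -1.900000e-02 -1.817070e+02]
 [ 5.430000e-01 -2.680000e-01 -7.960000e-01 -1.403800e+02]
 [-7.270000e-01  3.240000e-01 -6.060000e-01  1.264339e+03]
 [ 0.000000e+00  0.000000e+00  0.000000e+00  1.000000e+00]]
[[395.8   0.  252.3]
 [  0.  395.8 183.5]
 [  0.    0.    1. ]] [[ 6.00000e-03 -1.00000e+00 -9.00000e-03  1.11030e+01]
 [-9.98000e-01 -5.00000e-03 -6.00000e-02  3.56885e+02]
 [ 6.00000e-02  9.00000e-03 -9.98000e-01  9.92679e+02]
 [ 0.00000e+00  0.00000e+00  0.00000e+00  1.00000e+00]]
```

View pics/scene0.png

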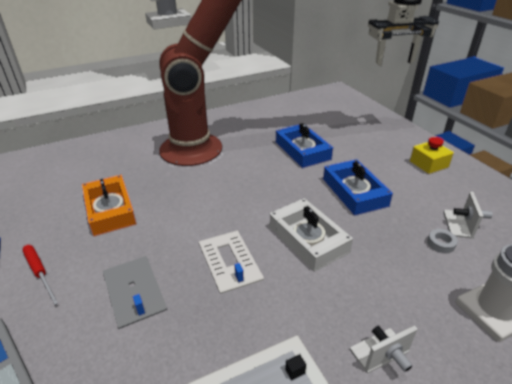

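View pics/top0.png

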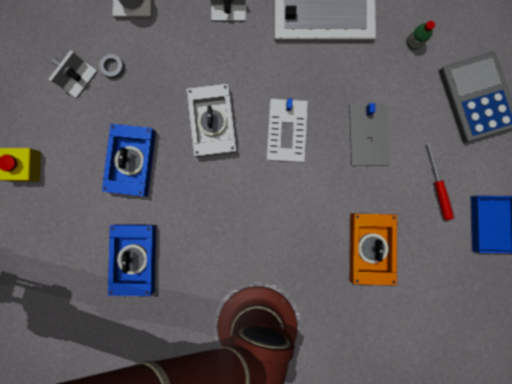

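```bash
cat > h.py <<'E'
from workcell import manip
import cv2,numpy as np
def pt(name,u,v,z=None,d=None):
    m=manip.camera_model(name);K=m['mtx'];T=np.linalg.inv(m['world_to_cam'])
    r=np.linalg.inv(K)@np.array([u,v,1.0])
    if z is None: return (T@np.append(r*d,1))[:3]
    o=T[:3,3];q=T[:3,:3]@r
    return o+q*(z-o[2])/q[2]
def grid(name,d):
    m=manip.camera_model(name);K=m['mtx'];T=np.linalg.inv(m['world_to_cam'])
    v,u=np.mgrid[:d.shape[0],:d.shape[1]]
    P=np.stack([(u-K[0,2])/K[0,0]*d,(v-K[1,2])/K[1,1]*d,d],-1)
    return P@T[:3,:3].T+T[:3,3]
def crop(p,u0,v0,u1,v1,s,fn):
    cv2.imwrite(fn,cv2.resize(p[v0:v1,u0:u1],None,fx=s,fy=s,interpolation=cv2.INTER_CUBIC))
E
python3 - <<'E'
from h import *
p=cv2.imread('pics/top0.png');d=np.load('top0.npy')
crop(p,180,75,320,170,5,'pics/top0c.png')
G=grid('top',d)
Z=G[...,2]
print('table z',np.median(Z[150:200,250:330]))
# rim of housing
def rect(mask,lbl):
    n,l,s,c=cv2.connectedComponentsWithStats(mask.astype(np.uint8))
    i=1+np.argmax(s[1:,4]); P=G[l==i][:,:2].astype(np.float32)
    print(lbl,len(P),cv2.minAreaRect(P),np.median(G[l==i][:,2]))
box=np.zeros(Z.shape,bool);box[75:165,180:245]=1
rect(box&(Z>36)&(Z<52),'rim'); 
box=np.zeros(Z.shape,bool);box[75:165,180:245]=1
w=box&(Z>58)&(Z<100);print('wing',w.sum(),G[w].mean(0), np.ptp(G[w],0));
rect(w,'wing')
box[:]=0;box[85:172,255:320]=1
g=p.min(2)
rect(box&(g>140)&(Z<20),'white')
b=box&(Z>25);rect(b,'lug');print(G[b].mean(0))
E
```

```text
table z 0.3729101889641129
rim 1501 ((514.1927490234375, 116.06352233886719), (171.05091857910156, 104.35936737060547), 7.139568328857422) 45.093633462673324
wing 121 [511.68037138 114.85114187  82.33408397] [49.23293687 10.07789056 34.47325122]
wing 121 ((513.3109741210938, 115.83289337158203), (49.15281295776367, 9.415247917175293), 1.0192880630493164) 86.3053909420729
white 1677 ((497.6495361328125, -75.02545166015625), (96.68064880371094, 160.53775024414062), 86.78006744384766) 6.157039303771285
lug 65 ((431.0560302734375, -43.41606903076172), (17.42333984375, 284.2744140625), 74.26011657714844) 41.23082844450187
[500.51312125 -61.23927107 244.08486221]
```

View pics/top0c.png

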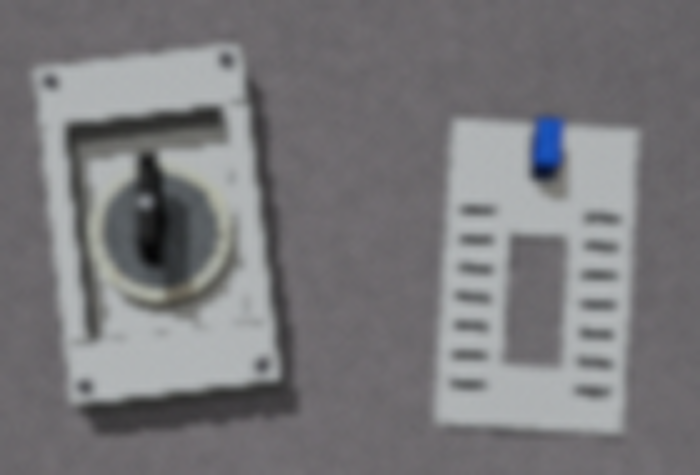

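```bash
cat >> h.py <<'E'
from scipy.spatial.transform import Rotation as Ro
def go(x,y,z,yaw):
    o=manip.get_obs();R=Ro.from_euler('xyz',o['orientation'],degrees=True)
    dl=np.array([x,y,z])-o['position']
    s=R.inv().apply(dl); tw=-((yaw-o['orientation'][2]+180)%360-180)
    print('slide',np.round(s,1),'twist',round(tw,1),'rows',max(np.linalg.norm(s)/41.7,abs(tw)/7.16).round(1))
E
python3 - <<'E'
from h import *
for n,b_l,b_h in (('top',(85,172,255,320),(75,165,180,245)),('scene',(220,300,190,270),(190,275,260,360))):
    p=cv2.imread(f'pics/{n}0.png');d=np.load(f'{n}0.npy');G=grid(n,d);Z=G[...,2]
    bl=np.zeros(Z.shape,bool);bl[b_l[0]:b_l[1],b_l[2]:b_l[3]]=1
    bh=np.zeros(Z.shape,bool);bh[b_h[0]:b_h[1],b_h[2]:b_h[3]]=1
    blue=(p[...,0].astype(int)-p[...,2]>60)
    for lbl,m in (('lugtop',bl&(Z>37)&(Z<48)&blue),('white',bl&(Z<14)&(Z>2.5)),('rim',bh&(Z>38)&(Z<50)),('wing',bh&(Z>60)&(Z<100)),('wingtop',bh&(Z>80)&(Z<100))):
        P=G[m&(d>0)]
        if len(P)<4: print(n,lbl,'few');continue
        print(n,lbl,len(P),cv2.minAreaRect(P[:,:2].astype(np.float32)),P.mean(0).round(1))
E
```

```text
top lugtop 51 ((555.7637939453125, -78.6330337524414), (12.728189468383789, 22.577800750732422), 89.30132293701172) [556.1 -77.9  41.2]
top white 2296 ((501.6600341796875, -75.76063537597656), (223.8832550048828, 165.59268188476562), 0.24752061069011688) [496.8 -75.    5.8]
top rim 1478 ((514.1927490234375, 116.06352233886719), (171.05091857910156, 104.35936737060547), 7.139568328857422) [513.3 116.2  45. ]
top wing 118 ((513.5960693359375, 115.83796691894531), (48.58252716064453, 9.415247917175293), 1.0192880630493164) [512.1 114.9  82.9]
top wingtop 92 ((513.0284423828125, 115.84690856933594), (47.45376968383789, 9.387572288513184), 0.803001344203949) [513.2 115.6  87.5]
scene lugtop 56 ((558.5389404296875, -77.90752410888672), (12.556785583496094, 25.00497055053711), 82.95108032226562) [559.2 -78.1  39.3]
scene white 1558 ((499.724365234375, -35.43675231933594), (173.47900390625, 161.16671752929688), 86.6007308959961) [503.7 -76.4   4. ]
scene rim 1443 ((507.8629150390625, 179.85812377929688), (172.4985809326172, 232.93211364746094), 6.643636226654053) [522.2 125.9  42.1]
scene wing 188 ((515.8780517578125, 116.45372772216797), (50.82838439941406, 10.741608619689941), 1.240477442741394) [519.1 114.8  76.5]
scene wingtop 80 ((516.9674682617188, 116.36497497558594), (45.768287658691406, 9.889570236206055), 2.7653183937072754) [518.9 116.   84.5]
```

```bash
python3 -c "
from h import *
go(380,400,230,80);go(557.5,-78.2,120,86.7)"
```

```text
slide [-170.5   -4.  -274.1] twist -3.7 rows 7.7
slide [-592.7  107.  -560.1] twist -10.4 rows 19.7
```

```bash
python3 -m pendant '[{"slide":[-20,0,-33],"twist":0},{"slide":[-42,0,-68],"twist":-1},{"slide":[-64,0,-103],"twist":-2},{"slide":[-86,0,-138],"twist":-3},{"slide":[-108,0,-173],"twist":-4}]' 1
python3 -c "
from h import *
go(450,200,200,86.7);go(557.5,-78.2,120,86.7)"
```

```text
clock: 0.52
position: [297.6, 483.6, 226.2]
orientation: [-90.0, 0.1, 80.3]
wrist_force: [0.2, 0.5, 0.6]
width: 92.7
slide [-253.9   26.4 -197.8] twist -6.4 rows 7.7
slide [-510.1  106.7 -350.5] twist -6.4 rows 15.1
```

```bash
python3 -m pendant '[{"slide":[-32,3,-25],"twist":-1},{"slide":[-64,6,-50],"twist":-2},{"slide":[-96,9,-75],"twist":-3},{"slide":[-128,12,-100],"twist":-5},{"slide":[-160,15,-125],"twist":-6}]'
python3 -c "
from h import *
go(557.5,-78.2,120,86.7)"
```

```text
clock: 0.93
position: [393.3, 304.5, 211.3]
orientation: [-90.0, 0.0, 86.4]
wrist_force: [0.5, 0.5, -0.4]
width: 92.7
slide [-371.4   91.4 -188.2] twist -0.3 rows 10.2
```

```bash
python3 -m pendant '[{"slide":[-34,5,-22]},{"slide":[-68,10,-44]},{"slide":[-102,15,-66]},{"slide":[-136,20,-88]},{"slide":[-170,25,-110]}]'
python3 -c "
from h import *
go(557.5,-78.2,120,86.7)"
```

```text
slide [-371.4   91.4 -188.2] twist -0.3 rows 10.2schema error: expected keys slide, twist
```

```bash
python3 -m pendant '[{"slide":[-36,8,-18],"twist":0},{"slide":[-72,16,-36],"twist":0},{"slide":[-108,24,-54],"twist":0},{"slide":[-144,32,-72],"twist":0},{"slide":[-180,40,-90],"twist":0}]'
python3 -c "
from h import *
go(557.5,-78.2,120,86.7)"
```

```text
clock: 1.35
position: [471.2, 119.2, 171.2]
orientation: [-90.0, 0.0, 86.3]
wrist_force: [0.9, -0.1, 0.8]
width: 93.1
slide [-191.4   51.2  -99. ] twist -0.4 rows 5.3
```

```bash
python3 -m pendant '[{"slide":[-37,9,-19],"twist":0},{"slide":[-74,18,-38],"twist":0},{"slide":[-111,27,-57],"twist":0},{"slide":[-148,36,-76],"twist":0},{"slide":[-185,45,-95],"twist":0}]'
python3 -m pendant '[{"slide":[-5,5,-3],"twist":0},{"slide":[-5,5,-3],"twist":0},{"slide":[-5,5,-3],"twist":0}]'
python3 -c "
from h import *
go(557.5,-78.2,19,86.7)"
```

```text
clock: 1.77
position: [552.2, -67.7, 126.9]
orientation: [-90.0, -0.0, 86.3]
wrist_force: [1.2, 0.7, 0.6]
width: 93.1
clock: 2.02
position: [553.9, -70.3, 121.9]
orientation: [-89.9, -0.1, 86.2]
wrist_force: [-0.6, 0.9, -0.1]
width: 92.9
slide [ -7.8 102.9  -4.3] twist -0.5 rows 2.5
```

```bash
python3 -m pendant '[{"slide":[-8,30,-4],"twist":-0.5},{"slide":[-8,60,-4],"twist":-0.5},{"slide":[-8,85,-4],"twist":-0.5},{"slide":[-8,102,-4],"twist":-0.5},{"slide":[-8,102,-4],"twist":-0.5}]'
python3 - <<'E'
from h import *
go(557.5,-78.2,19,86.7)
for n in("scene","top"):
    p,d=manip.grab_frame(n); cv2.imwrite(f"pics/{n}1.png",p)
    crop(p,*((170,180,290,300) if n=='scene' else (230,60,350,180)),5,f"pics/{n}1c.png")
E
```

```text
clock: 2.43
position: [555.2, -75.5, 17.9]
orientation: [-89.6, -0.1, 87.0]
wrist_force: [0.3, -0.1, -0.1]
width: 93.2
slide [-2.6 -1.2 -2.4] twist 0.3 rows 0.1
```

View pics/scene1c.png

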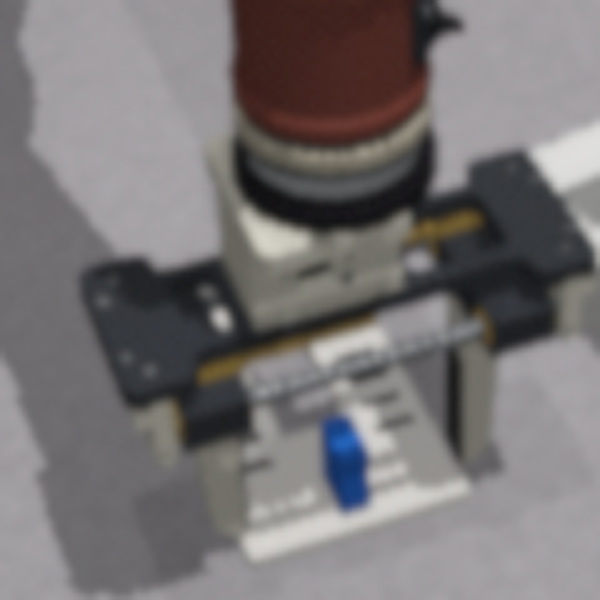

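The picture shows the blue lug (crop 345,460) centred between the open fingers. I'll correct the small offset and close.

```bash
python3 -m pendant '[{"slide":[-2.5,-1,-2.4],"twist":0},{"slide":[-2.5,-1,-2.4],"twist":0},{"slide":[-2.5,-1,-2.4],"twist":0}]'
python3 -m pendant '[{"slide":[0,0,0],"twist":0},{"slide":[0,0,0],"twist":0},{"slide":[0,0,0],"twist":0},{"slide":[0,0,0],"twist":0},{"slide":[0,0,0],"twist":0}]' -1
python3 -m pendant '[{"slide":[0,0,0],"twist":0},{"slide":[0,0,0],"twist":0},{"slide":[0,0,0],"twist":0},{"slide":[0,0,0],"twist":0},{"slide":[0,0,0],"twist":0}]' -1
python3 -c "
from h import *
go(557.5,-78.2,19,86.7)"
```

```text
clock: 2.78
position: [561.6, -81.9, 23.2]
orientation: [-90.2, 0.0, 86.8]
wrist_force: [0.1, 0.4, -0.1]
width: 92.6
clock: 3.2
position: [560.3, -81.8, 21.6]
orientation: [-90.0, -0.0, 86.8]
wrist_force: [-1.0, -0.3, 0.8]
width: 64.1
clock: 3.62
position: [560.3, -81.8, 21.6]
orientation: [-90.0, 0.0, 86.8]
wrist_force: [0.2, 0.6, -0.2]
width: 31.1
slide [3.4 2.6 3. ] twist 0.1 rows 0.1
```

```bash
python3 -m pendant '[{"slide":[3.4,2,3],"twist":0},{"slide":[3.4,2,3],"twist":0},{"slide":[3.4,2,3],"twist":0},{"slide":[3.4,2,3],"twist":0},{"slide":[3.4,2,3],"twist":0}]' -1
python3 -m pendant '[{"slide":[0,0,0],"twist":0},{"slide":[0,0,0],"twist":0},{"slide":[0,0,0],"twist":0},{"slide":[0,0,0],"twist":0},{"slide":[0,0,0],"twist":0}]' -1
python3 -c "
from h import *
go(557.5,-78.2,19,86.7)"
```

```text
clock: 4.03
position: [557.1, -78.1, 19.3]
orientation: [-89.9, -0.0, 86.8]
wrist_force: [0.9, -0.8, -1.1]
width: 13.8
clock: 4.45
position: [557.6, -78.3, 19.6]
orientation: [-90.0, 0.0, 86.8]
wrist_force: [0.8, 0.4, -1.5]
width: 13.7
slide [0.1 0.6 0.1] twist 0.1 rows 0.0
```

```bash
python3 -m pendant '[{"slide":[0,-8,0],"twist":0},{"slide":[0,-22,0],"twist":0},{"slide":[0,-40,0],"twist":0},{"slide":[0,-60,0],"twist":0},{"slide":[0,-80,0],"twist":0}]'
python3 -m pendant '[{"slide":[0,-20,0],"twist":0},{"slide":[0,-38,0],"twist":0},{"slide":[0,-48,0],"twist":0},{"slide":[0,-48,0],"twist":0},{"slide":[0,-48,0],"twist":0}]'
python3 - <<'E'
from h import *
p,d=manip.grab_frame('scene');cv2.imwrite("pics/scene2.png",p);np.save('scene2.npy',d)
p,d=manip.grab_frame('top');cv2.imwrite("pics/top2.png",p);np.save('top2.npy',d)
print(manip.get_obs()['position'])
E
```

```text
clock: 4.87
position: [557.5, -78.4, 100.8]
orientation: [-90.0, 0.0, 86.8]
wrist_force: [0.3, -0.5, -1.7]
width: 14.1
clock: 5.28
position: [557.5, -78.3, 147.8]
orientation: [-90.0, 0.0, 86.8]
wrist_force: [0.1, -0.6, -2.7]
width: 13.8
[556.59639004 -78.13862799 146.43866669]
```

View pics/scene2.png

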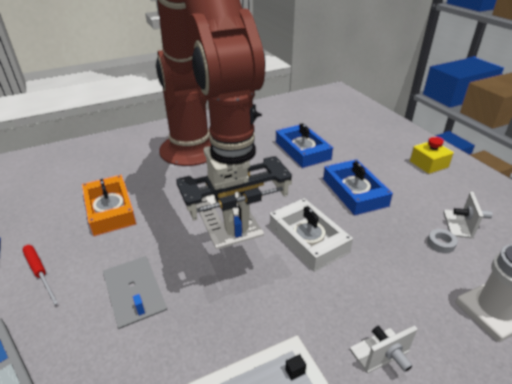

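Run:
```python
from h import *
for n in('scene','top'):
    p=cv2.imread(f'pics/{n}2.png');d=np.load(f'{n}2.npy');G=grid(n,d)
    X,Y,Z=G[...,0],G[...,1],G[...,2]
    m=(d>0)&(X>415)&(X<585)&(Y>-130)&(Y<-20)&(Z>100)&(Z<150)&(p.min(2)>130)
    P=G[m]
    if len(P)<10: print(n,len(P));continue
    A=np.c_[P[:,:2]-[557,-78],np.ones(len(P))]
    w=np.ones(len(P),bool)
    for _ in range(8):
        c=np.linalg.lstsq(A[w],P[w,2],rcond=None)[0]; w=abs(A@c-P[:,2])<4
    print(n,w.sum(),c,P[w].min(0),P[w].max(0), P[w][:,0].std())
crop(cv2.imread('pics/scene2.png'),170,140,300,260,5,'pics/scene2c.png')
```

```text
scene 1062 [ 5.04234824e-05 -2.11821634e-03  1.31758276e+02] [ 423.32798172 -126.88981148  127.70553505] [579.14495697 -26.50441997 134.98506468] 43.310748163176726
top 533 [3.11096659e-04 6.94858812e-03 1.33543640e+02] [440.31783646 -58.70006104 129.77934191] [575.21268841 -24.94866216 137.2776051 ] 35.95029764640826
```

View pics/scene2c.png

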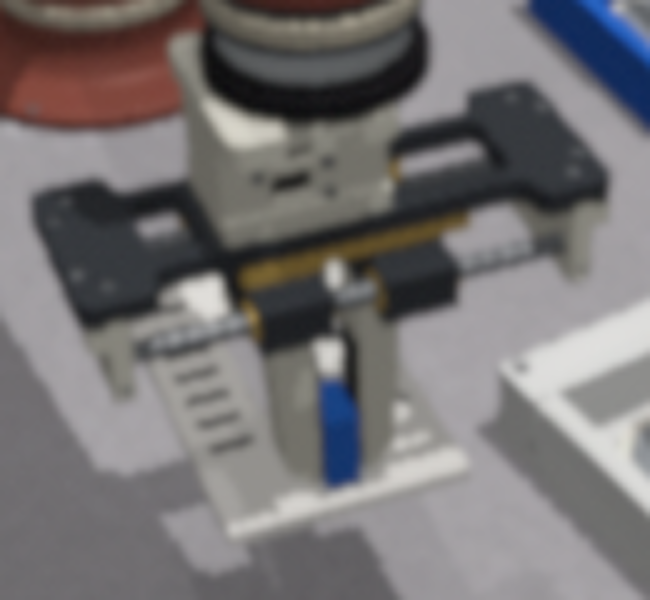

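```bash
python3 -c "
from h import *
go(587.3,125.2,150,97.1)"
```

```text
slide [204.7  -3.6 -19.2] twist -10.3 rows 4.9
```

```bash
python3 -m pendant '[{"slide":[12,-1,-1],"twist":-1},{"slide":[35,-2,-3],"twist":-2},{"slide":[62,-3,-6],"twist":-3},{"slide":[90,-3,-8],"twist":-4},{"slide":[118,-3,-11],"twist":-6}]'
python3 -m pendant '[{"slide":[28,0,-3],"twist":-1.5},{"slide":[54,0,-6],"twist":-3},{"slide":[74,0,-9],"twist":-4},{"slide":[80,0,-10],"twist":-4},{"slide":[80,0,-10],"twist":-4}]'
python3 -m pendant '[{"slide":[0,0,0],"twist":0},{"slide":[0,0,0],"twist":0},{"slide":[0,0,0],"twist":0}]'
python3 -c "
from h import *
go(587.3,125.2,150,97.1)"
```

```text
clock: 5.8
position: [574.6, 41.3, 149.6]
orientation: [-89.9, -0.0, 92.9]
wrist_force: [1.0, -0.2, -2.1]
width: 13.7
clock: 6.22
position: [580.5, 122.8, 149.6]
orientation: [-89.9, -0.1, 97.1]
wrist_force: [-0.0, -1.2, -2.2]
width: 13.8
clock: 6.47
position: [581.4, 116.8, 150.4]
orientation: [-90.0, 0.1, 96.6]
wrist_force: [0.0, 0.5, -1.9]
width: 14.0
slide [ 7.7  0.4 -6.8] twist -0.5 rows 0.2
```

```bash
python3 -m pendant '[{"slide":[4,0,-3.5],"twist":-0.5},{"slide":[7.7,0,-6.8],"twist":-0.5},{"slide":[7.7,0,-6.8],"twist":-0.5},{"slide":[7.7,0,-6.8],"twist":-0.5},{"slide":[7.7,0,-6.8],"twist":-0.5}]'
python3 -m pendant '[{"slide":[0,0,0],"twist":0},{"slide":[0,0,0],"twist":0},{"slide":[0,0,0],"twist":0}]'
python3 - <<'E'
from h import *
for n in('scene','top'):
    p,d=manip.grab_frame(n);cv2.imwrite(f"pics/{n}3.png",p);np.save(f'{n}3.npy',d)
    crop(p,*((240,130,380,270) if n=='scene' else (160,60,280,180)),5,f"pics/{n}3c.png")
    G=grid(n,d);X,Y,Z=G[...,0],G[...,1],G[...,2]
    m=(d>0)&(X>435)&(X<620)&(Y>40)&(Y<195)&(Z>125)&(Z<145)&(p.min(2)>110)
    P=G[m]; print(n,len(P),cv2.minAreaRect(P[:,:2].astype(np.float32)),P.mean(0))
go(587.3,125.2,150,97.1)
E
```

```text
clock: 6.88
position: [587.1, 127.8, 150.5]
orientation: [-90.0, 0.0, 97.3]
wrist_force: [0.2, -0.1, -1.9]
width: 13.8
clock: 7.13
position: [587.1, 127.6, 150.6]
orientation: [-90.0, 0.0, 97.3]
wrist_force: [0.0, 0.4, -2.6]
width: 14.0
scene 1203 ((527.753173828125, 119.69304656982422), (159.72650146484375, 98.20127868652344), 7.625853538513184) [546.55239003 103.04189656 134.32871688]
top 33 ((557.8777465820312, 74.77719116210938), (108.67327880859375, 9.299616813659668), 12.5921049118042) [588.83925504  81.40644589 137.08019813]
slide [-2.5  0.6  0.2] twist 0.2 rows 0.1
```

View pics/scene3c.png

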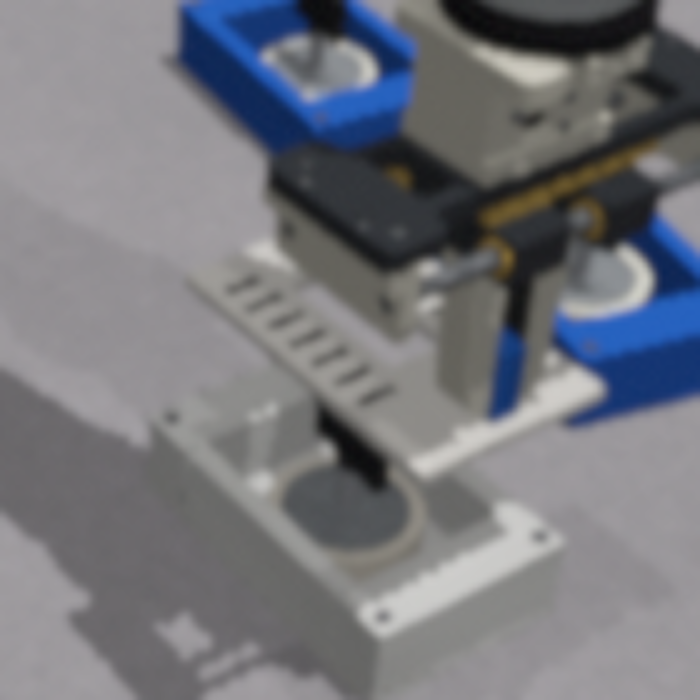

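View pics/top3c.png

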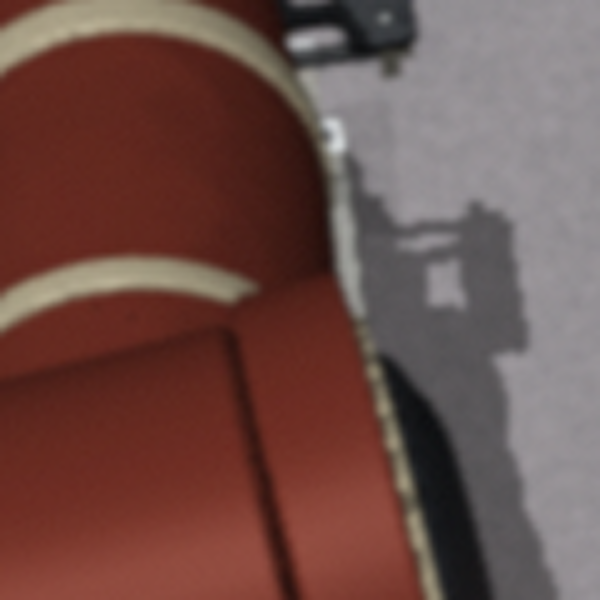

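```bash
python3 -m pendant '[{"slide":[-2.2,0,0],"twist":0.2},{"slide":[-2.2,0,0],"twist":0.2},{"slide":[-2.2,10,0],"twist":0.2},{"slide":[-2.2,22,0],"twist":0.2},{"slide":[-2.2,32,0],"twist":0.2}]'
python3 -m pendant '[{"slide":[0,0,0],"twist":0},{"slide":[0,0,0],"twist":0},{"slide":[0,0,0],"twist":0}]'
python3 - <<'E'
from h import *
n='scene'
p,d=manip.grab_frame(n);cv2.imwrite(f"pics/{n}4.png",p)
crop(p,240,130,380,270,5,f"pics/{n}4c.png")
G=grid(n,d);X,Y,Z=G[...,0],G[...,1],G[...,2]
m=(d>0)&(X>435)&(X<620)&(Y>40)&(Y<195)&(Z>93)&(Z<111)&(p.min(2)>110)
P=G[m]; print(n,len(P),cv2.minAreaRect(P[:,:2].astype(np.float32)),P.mean(0))
go(587.3,125.2,66,97.1)
E
```

```text
clock: 7.65
position: [587.2, 125.5, 117.4]
orientation: [-90.0, 0.0, 97.1]
wrist_force: [0.3, 0.1, -2.6]
width: 13.8
clock: 7.9
position: [587.7, 125.7, 118.6]
orientation: [-90.0, -0.0, 97.1]
wrist_force: [-0.3, 0.4, -1.1]
width: 13.9
scene 1149 ((528.1951904296875, 117.24491882324219), (160.53785705566406, 98.86172485351562), 7.63327169418335) [548.8164866  100.15283279 102.33080324]
slide [-0.5 53.   0.7] twist -0.0 rows 1.3
```

View pics/scene4c.png

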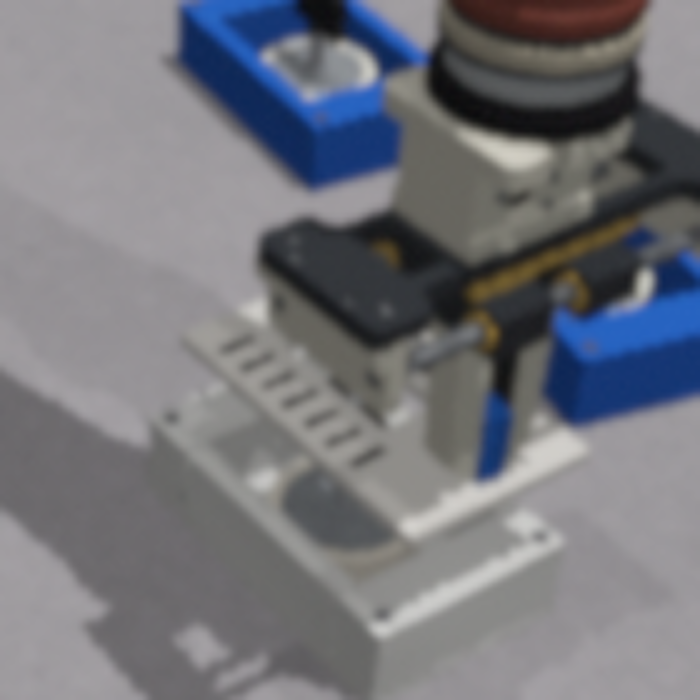

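```bash
python3 -m pendant '[{"slide":[-0.3,8,0.5],"twist":0},{"slide":[-0.3,18,0.5],"twist":0},{"slide":[-0.3,28,0.5],"twist":0},{"slide":[-0.3,37,0.5],"twist":0},{"slide":[-0.3,43,0.5],"twist":0}]'
python3 -m pendant '[{"slide":[0,2,0],"twist":0},{"slide":[0,4,0],"twist":0},{"slide":[0,5,0],"twist":0}]'
python3 -c "
from h import *
go(587.3,125.2,64.5,97.1)"
```

```text
clock: 8.37
position: [586.0, 125.0, 73.7]
orientation: [-89.8, 0.0, 97.1]
wrist_force: [-0.3, -0.0, -1.7]
width: 13.9
clock: 8.62
position: [587.1, 125.3, 70.3]
orientation: [-90.0, 0.0, 97.1]
wrist_force: [-0.2, 1.1, -1.9]
width: 13.8
slide [-0.1  5.8 -0.2] twist -0.0 rows 0.1
```

```bash
python3 -m pendant '[{"slide":[0,1,0],"twist":0},{"slide":[0,2,0],"twist":0},{"slide":[0,3,0],"twist":0},{"slide":[0,4,0],"twist":0},{"slide":[0,4.5,0],"twist":0}]'
python3 -m pendant '[{"slide":[0,0.5,0],"twist":0},{"slide":[0,1,0],"twist":0},{"slide":[0,1,0],"twist":0}]'
```

```text
clock: 9.03
position: [587.0, 125.2, 66.1]
orientation: [-90.0, 0.0, 97.1]
wrist_force: [-0.6, -0.6, -1.9]
width: 13.9
clock: 9.28
position: [586.9, 125.2, 65.0]
orientation: [-90.0, 0.0, 97.1]
wrist_force: [-0.2, 0.6, -2.3]
width: 13.5
```

```bash
python3 -m pendant '[{"slide":[0,0.3,0],"twist":0},{"slide":[0,0.6,0],"twist":0},{"slide":[0,0.6,0],"twist":0},{"slide":[0,0.6,0],"twist":0}]'
python3 - <<'E'
from h import *
n='scene'
p,d=manip.grab_frame(n);cv2.imwrite(f"pics/{n}5.png",p)
crop(p,240,130,380,270,5,f"pics/{n}5c.png")
G=grid(n,d);X,Y,Z=G[...,0],G[...,1],G[...,2]
m=(d>0)&(X>435)&(X<620)&(Y>40)&(Y<195)&(Z>41)&(Z<58)&(p.min(2)>110)
P=G[m]; print(n,len(P),cv2.minAreaRect(P[:,:2].astype(np.float32)),P.mean(0))
print(manip.get_obs()['wrist_force'],manip.get_obs()['position'])
E
```

```text
clock: 9.62
position: [587.1, 125.2, 64.6]
orientation: [-90.0, 0.0, 97.1]
wrist_force: [-0.7, -0.6, -1.7]
width: 13.6
scene 1197 ((519.1054077148438, 114.01887512207031), (177.07530212402344, 100.63792419433594), 7.8208417892456055) [543.76592077  95.49750404  47.51911653]
[ 0.57445903 -0.53838228 -2.13898169] [587.1027497  125.27290735  64.59398489]
```

View pics/scene5c.png

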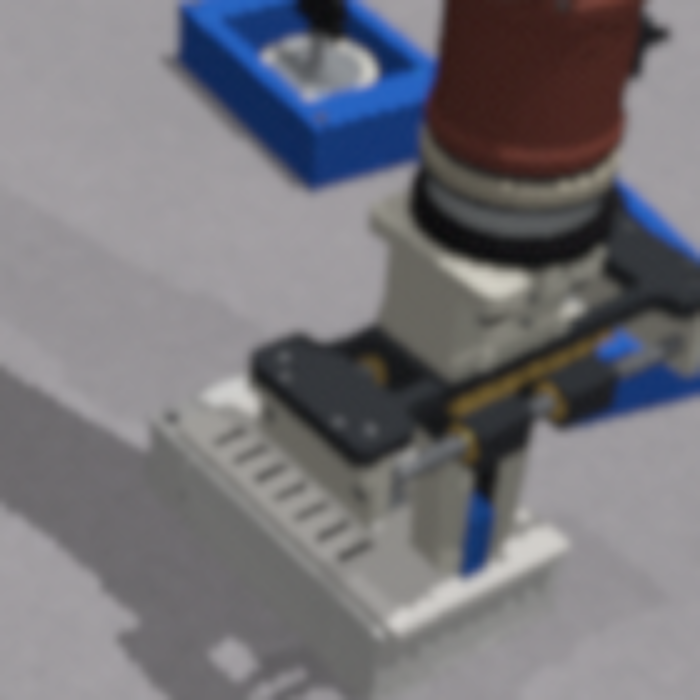

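```bash
python3 -m pendant '[{"slide":[0,0.3,0],"twist":0},{"slide":[0,0.6,0],"twist":0},{"slide":[0,0.9,0],"twist":0},{"slide":[0,0.9,0],"twist":0},{"slide":[0,0.9,0],"twist":0}]'
```

```text
clock: 10.08
position: [587.2, 125.3, 64.3]
orientation: [-90.0, -0.0, 97.1]
wrist_force: [-1.8, -0.7, 5.2]
width: 13.6
```

```bash
python3 -m pendant '[{"slide":[0,0,0],"twist":0},{"slide":[0,0,0],"twist":0},{"slide":[0,0,0],"twist":0},{"slide":[0,0,0],"twist":0},{"slide":[0,0,0],"twist":0}]' 0
python3 -m pendant '[{"slide":[0,-8,0],"twist":0},{"slide":[0,-25,0],"twist":0},{"slide":[0,-45,0],"twist":0},{"slide":[0,-70,0],"twist":0},{"slide":[0,-95,0],"twist":0}]'
python3 -c "
from h import *
go(514.4,116,165,91.5)"
```

```text
clock: 10.5
position: [587.0, 125.3, 63.3]
orientation: [-90.0, 0.0, 97.1]
wrist_force: [0.1, -0.1, -0.2]
width: 42.1
clock: 10.92
position: [586.7, 125.2, 159.8]
orientation: [-90.0, 0.0, 97.1]
wrist_force: [0.3, -0.1, 0.3]
width: 46.7
slide [-0.2 -5.1 72.9] twist 5.6 rows 1.8
```

Run:
```python
from h import *
n='scene'
p,d=manip.grab_frame(n);cv2.imwrite(f"pics/{n}6.png",p)
crop(p,240,130,380,270,5,f"pics/{n}6c.png")
G=grid(n,d);X,Y,Z=G[...,0],G[...,1],G[...,2]
m=(d>0)&(X>420)&(X<620)&(Y>40)&(Y<195)&(Z>47.5)&(Z<58)&(p.min(2)>110)
P=G[m]; print(n,len(P),cv2.minAreaRect(P[:,:2].astype(np.float32)),P.mean(0))
m=(d>0)&(X>470)&(X<550)&(Y>90)&(Y<150)&(Z>62)&(Z<100)&(p.max(2)<90)
P=G[m]; print(n,len(P),cv2.minAreaRect(P[:,:2].astype(np.float32)),P.mean(0))
```

```text
scene 1161 ((527.7127685546875, 117.83612823486328), (158.7267303466797, 97.64466857910156), 7.298117637634277) [536.4440779  112.3150145   48.79479713]
scene 161 ((517.1909790039062, 116.77244567871094), (46.73082733154297, 10.105829238891602), 1.5786546468734741) [520.88406899 114.7589653   76.93924713]
```

View pics/scene6c.png

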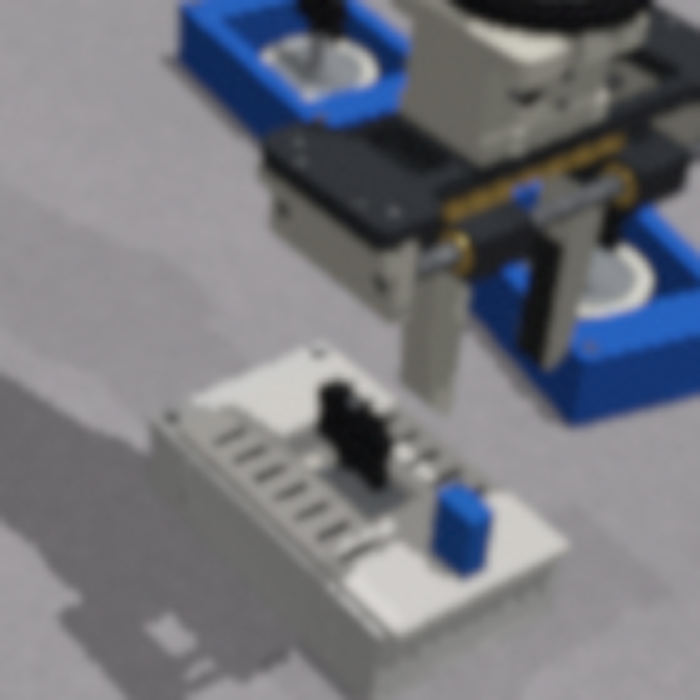

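Cover is on: the black wings rise through the slot (crop ~350,430), plate flush with the rim. Now the nut.

```bash
python3 -m pendant '[{"slide":[0,-5,18],"twist":1},{"slide":[0,-5,38],"twist":2},{"slide":[0,-5,58],"twist":4},{"slide":[0,-5,73],"twist":5.6},{"slide":[0,-5,73],"twist":5.6}]'
python3 -m pendant '[{"slide":[0,0,0],"twist":0},{"slide":[0,0,0],"twist":0},{"slide":[0,0,0],"twist":0},{"slide":[0,0,0],"twist":0}]'
python3 -c "
from h import *
go(514.5,116.1,66,91.2)"
```

```text
clock: 11.38
position: [511.4, 116.0, 164.0]
orientation: [-89.8, 0.0, 91.5]
wrist_force: [-1.0, -0.6, -0.7]
width: 46.7
clock: 11.72
position: [515.6, 116.4, 163.5]
orientation: [-90.0, -0.0, 91.5]
wrist_force: [0.4, 0.5, 0.7]
width: 46.4
slide [-0.2 97.5  1.2] twist 0.3 rows 2.3
```

```bash
python3 -m pendant '[{"slide":[-0.2,25,1],"twist":0.3},{"slide":[-0.2,50,1],"twist":0.3},{"slide":[-0.2,75,1],"twist":0.3},{"slide":[-0.2,90,1],"twist":0.3},{"slide":[-0.2,97,1],"twist":0.3}]'
python3 -m pendant '[{"slide":[0,0,0],"twist":0},{"slide":[0,0,0],"twist":0},{"slide":[0,0,0],"twist":0},{"slide":[0,0,0],"twist":0}]'
python3 -c "
from h import *
go(514.5,116.1,66,91.2)"
```

```text
clock: 12.13
position: [512.7, 115.7, 64.2]
orientation: [-89.8, 0.1, 91.2]
wrist_force: [-0.2, 1.2, -0.5]
width: 46.9
clock: 12.47
position: [514.6, 116.3, 67.8]
orientation: [-90.1, -0.0, 91.2]
wrist_force: [-0.5, -0.0, 0.4]
width: 46.5
slide [-0.2  1.8  0.1] twist -0.0 rows 0.0
```

```bash
python3 -m pendant '[{"slide":[0,1.5,0],"twist":0},{"slide":[0,1.5,0],"twist":0},{"slide":[0,1.5,0],"twist":0},{"slide":[0,1.5,0],"twist":0},{"slide":[0,1.5,0],"twist":0}]' -1
python3 -m pendant '[{"slide":[0,0,0],"twist":0},{"slide":[0,0,0],"twist":0},{"slide":[0,0,0],"twist":0},{"slide":[0,0,0],"twist":0}]' -1
python3 -c "
from h import *
go(514.5,116.1,66,91.2);print(manip.get_obs()['torque'])"
```

```text
clock: 12.88
position: [513.6, 116.1, 65.2]
orientation: [-90.0, -0.0, 91.2]
wrist_force: [-0.9, 0.5, 1.0]
width: 17.7
clock: 13.22
position: [513.7, 117.1, 65.7]
orientation: [-90.0, -0.1, 91.2]
wrist_force: [-1.7, 2.1, 4.1]
width: 9.0
slide [-1.  -0.3 -0.8] twist 0.0 rows 0.0
[0.55155196 0.28139975 0.0056674 ]
```

```bash
python3 -m pendant '[{"slide":[0,0.1,0],"twist":4},{"slide":[0,0.3,0],"twist":9},{"slide":[0,0.5,0],"twist":14},{"slide":[0,0.7,0],"twist":19},{"slide":[0,0.8,0],"twist":24}]' -1
python3 -c "
from h import *
go(514.5,116.1,66,20);print(manip.get_obs()['torque'])"
```

```text
clock: 13.63
position: [513.7, 117.3, 65.0]
orientation: [-90.0, -0.1, 67.0]
wrist_force: [-2.0, 2.8, 4.8]
width: 8.9
slide [-0.8 -1.  -1.2] twist 47.0 rows 6.6
[0.49202506 0.29665967 0.08712611]
```

```bash
python3 -m pendant '[{"slide":[0,0.2,0],"twist":5},{"slide":[0,0.4,0],"twist":10},{"slide":[0,0.5,0],"twist":15},{"slide":[0,0.7,0],"twist":20},{"slide":[0,0.9,0],"twist":25}]' -1
python3 -m pendant '[{"slide":[0,0.2,0],"twist":4},{"slide":[0,0.4,0],"twist":8},{"slide":[0,0.5,0],"twist":12},{"slide":[0,0.6,0],"twist":16},{"slide":[0,0.7,0],"twist":19}]' -1
python3 -c "
from h import *
go(514.5,116.1,66,20);print(manip.get_obs()['torque'])"
```

```text
clock: 14.05
position: [513.8, 117.5, 64.3]
orientation: [-89.9, -0.1, 42.0]
wrist_force: [-1.0, 3.2, 7.0]
width: 8.6
clock: 14.47
position: [514.0, 117.6, 63.7]
orientation: [-89.9, -0.1, 23.1]
wrist_force: [-0.7, 4.1, 5.4]
width: 8.8
slide [-0.2 -2.3 -1.6] twist 3.1 rows 0.4
[0.46904311 0.35169753 0.10734287]
```

Now the last degrees, slowly, watching the twist torque for the stop.

```bash
for i in 1; do :; done; python3 -m pendant '[{"slide":[0,0.1,0],"twist":1},{"slide":[0,0.1,0],"twist":2},{"slide":[0,0.1,0],"twist":3},{"slide":[0,0.1,0],"twist":3}]' -1
python3 -c "
from h import *
print(manip.get_obs()['torque'])"
python3 -m pendant '[{"slide":[0,0,0],"twist":1},{"slide":[0,0,0],"twist":2},{"slide":[0,0,0],"twist":2}]' -1
python3 -c "
from h import *
print(manip.get_obs()['torque'])"
```

```text
clock: 14.8
position: [514.0, 117.6, 63.7]
orientation: [-89.9, -0.1, 20.2]
wrist_force: [-1.0, 2.2, 7.2]
width: 8.5
[0.55429818 0.33096058 0.10754745]
clock: 15.05
position: [514.1, 117.6, 63.6]
orientation: [-89.9, -0.1, 18.3]
wrist_force: [-1.5, 3.2, 7.1]
width: 9.2
[0.51198881 0.25322998 0.26391201]
```

```bash
python3 -m pendant '[{"slide":[0,0,0],"twist":1},{"slide":[0,0,0],"twist":1.5},{"slide":[0,0,0],"twist":1.5}]' -1
python3 -c "
from h import *
print(manip.get_obs()['torque'])"
```

```text
clock: 15.3
position: [514.1, 117.6, 63.6]
orientation: [-89.9, -0.1, 16.9]
wrist_force: [-1.2, 2.9, 6.9]
width: 8.9
[0.57386075 0.25251217 0.45020396]
```

```bash
python3 -m pendant '[{"slide":[0,0,0],"twist":0},{"slide":[0,0,0],"twist":0},{"slide":[0,0,0],"twist":0},{"slide":[0,0,0],"twist":0},{"slide":[0,0,0],"twist":0}]' -0.2
python3 -m pendant '[{"slide":[0,-10,0],"twist":0},{"slide":[0,-30,0],"twist":0},{"slide":[0,-60,0],"twist":0},{"slide":[0,-95,0],"twist":0},{"slide":[0,-130,0],"twist":0}]'
python3 -c "
from h import *
go(440,330,200,20)"
```

```text
clock: 15.72
position: [513.2, 115.4, 62.3]
orientation: [-90.0, 0.1, 16.6]
wrist_force: [0.4, 0.5, 0.4]
width: 35.4
clock: 16.13
position: [512.9, 115.5, 194.1]
orientation: [-90.0, 0.1, 16.6]
wrist_force: [0.2, 0.3, -0.1]
width: 37.3
slide [ -8.5  -6.  226.4] twist -3.4 rows 5.4
```

```bash
python3 -m pendant '[{"slide":[0,-5,35],"twist":0},{"slide":[0,-6,75],"twist":0},{"slide":[0,-6,115],"twist":0},{"slide":[0,-6,155],"twist":0},{"slide":[0,-6,190],"twist":0}]'
python3 -m pendant '[{"slide":[0,0,35],"twist":0},{"slide":[0,0,65],"twist":0},{"slide":[0,0,75],"twist":0},{"slide":[0,0,75],"twist":0},{"slide":[0,0,75],"twist":0}]'
python3 - <<'E'
from h import *
for n in('scene','top'):
    p,d=manip.grab_frame(n);cv2.imwrite(f"pics/{n}7.png",p)
    crop(p,*((240,150,380,270) if n=='scene' else (170,70,290,170)),5,f"pics/{n}7c.png")
    G=grid(n,d);X,Y,Z=G[...,0],G[...,1],G[...,2]
    b=(d>0)&(X>420)&(X<620)&(Y>40)&(Y<195)
    for l,m in (('cover',b&(Z>48)&(Z<58)&(p.min(2)>110)),('nut',b&(X<550)&(Z>62)&(Z<100)&(p.max(2)<100))):
        P=G[m]; print(n,l,len(P),cv2.minAreaRect(P[:,:2].astype(np.float32)),P.mean(0))
        if l=='cover':
            A=np.c_[P[:,:2]-P[:,:2].mean(0),np.ones(len(P))];print(np.linalg.lstsq(A,P[:,2],rcond=None)[0])
E
```

```text
clock: 16.55
position: [457.8, 300.5, 199.3]
orientation: [-89.9, -0.0, 16.7]
wrist_force: [0.2, 0.4, -0.6]
width: 37.3
clock: 16.97
position: [437.9, 368.5, 198.7]
orientation: [-90.1, 0.0, 16.6]
wrist_force: [0.2, -1.3, 0.4]
width: 37.0
scene cover 1030 ((527.9183959960938, 117.6459732055664), (160.0422821044922, 97.5096435546875), 6.950942039489746) [537.01331323 112.7681474   49.04619409]
[ 4.18835872e-04 -3.15446399e-04  4.90461941e+01]
scene nut 136 ((517.013427734375, 116.10551452636719), (9.796268463134766, 49.66474151611328), 17.886974334716797) [519.29403432 113.07479194  75.77201176]
top cover 1912 ((517.614013671875, 116.49988555908203), (176.66990661621094, 102.67922973632812), 7.3067731857299805) [525.14329999 115.87089388  51.26029571]
[-1.22005298e-04  1.89850987e-03  5.12602957e+01]
top nut 116 ((513.7525024414062, 116.3375244140625), (9.559947967529297, 50.730892181396484), 21.28078269958496) [512.30820349 115.06517422  80.69254211]
```

View pics/scene7c.png

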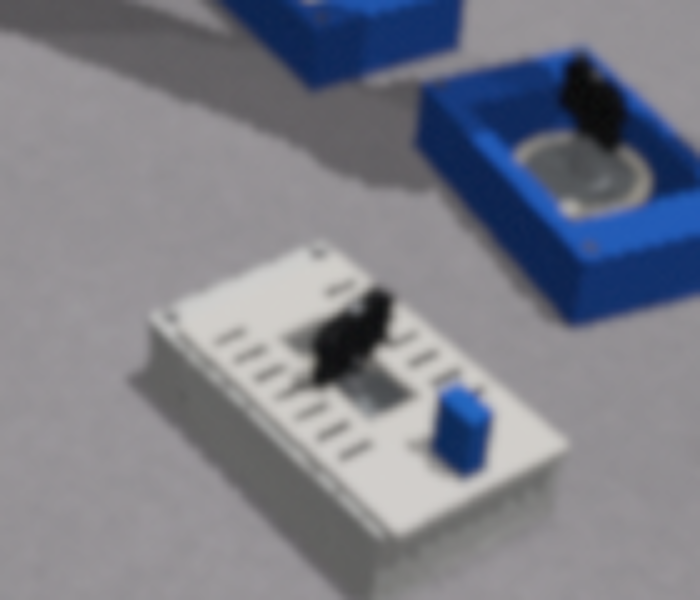

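View pics/top7c.png

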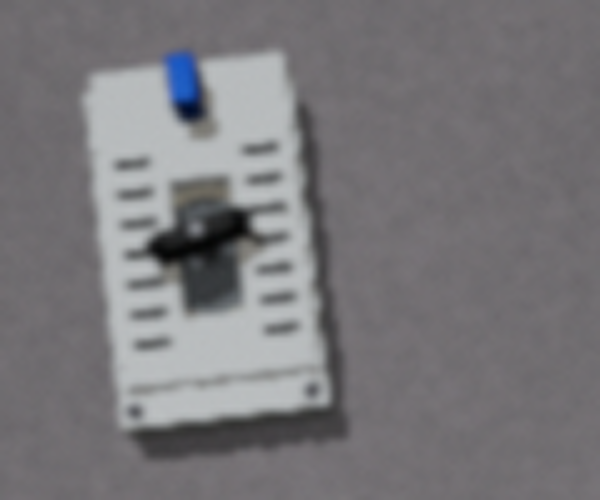

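View pics/top7.png

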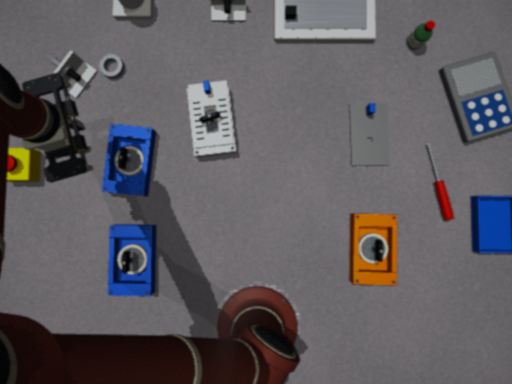

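The top view shows the cover flat and square on the well with the nut's wings across the slot (crop 205,230). The grey cover (370,135) has not moved. Handing in.

```bash
python3 -c "
from workcell import manip
o=manip.get_obs();print(o['clock'],o['wrist_force'],abs(o['joint_vel']).max());print(manip.close_job())"
```

```text
17.0667 [-0.06324112  0.28504385 -0.0193478 ] 0.4491371848105863
the job is handed in; nothing more can be done
None
```

The filter well is closed and the wing nut is snug against its stop. I handed the job in at 17.1 s, with the arm clear of everything.

- **Cover:** I gripped the white vented cover by its lug and lowered it over the nut. I let go only after it touched the rim, at about 7 N. In the scene picture it lies flat, about 1 mm from the well's centre and 0.2° from its direction.
- **Wing nut:** I turned it clockwise until the torque rose from about 0.1 to 0.45 N m, which is the stop. The pictures put it at about 1.33 rad (top) and 1.38 rad (scene). The two disagree by about 3°, which is within what I can measure, and the stop is at 1.35.
- **Plain grey cover:** it shows no movement in the last top picture.

The top camera's fit of the cover outline was no use at the end, because it ran together with the rim (177 mm long instead of 158). The cover figures above are therefore from the scene camera. No check failed, and the largest wrist force I saw was about 8 N.

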